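# Zero the thickness comparator on its master and load the heel raise

### The arm

A 6-joint arm with a two-finger parallel gripper is mounted at the origin on the work surface. World frame = base frame: x ahead of the robot, y to its left, z up, the work surface at z = 0. Lengths are in mm, angles in rad, forces in N, time in s.
With the tool pointing down it reaches from about 350 to 875 mm from the base axis. Payload 4.2 kg.
Tool frame: the origin (TCP) lies on the centre line of the jaws, within the pads' length; the fingertips stand 17 mm ahead of it and the grasp point (between the pads) lies 2 mm behind it; z points along the fingers, y is the line along which they close (so a half turn about z gives the same grasp; the last joint's range is limited). The gripper opens to 85 mm and grips with 20 to 120 N. Pads are 22 mm wide; open, the fingers measure 114 mm over their backs; the gripper's body (76 mm by 85 mm) begins 54 mm behind the grasp point. The pads swing forward as they close: fully open they stand 13 mm farther back than shut.
Start: joints at [1.535, 0.385, 0.008, 0, -1.194, -0.259], TCP at [181.561, 598.026, 248.312] pointing down, gripper open.
Joint ranges: [-3.14, 3.14], [-1.21, 2.06], [-1.07, 1.41], [-3.16, 2.05], [-2.99, -0.16], [-3.1, 3.1]. Speed limits (rad/s): [2.79, 2.79, 3.14, 3.14, 3.14, 3.14].

### API

Orientations are given as a unit quaternion [w, x, y, z].
In Python, from rig import arm, inverse_kinematics, viewer, order, status gives the robot as it stands. The module is installed in compiled form; this text tells all that it offers. Calls block until the motion is done:
- arm.move_ptp(position, orientation): joint-space move of the TCP to a pose.
- arm.move_straight(position, rot=None, feed=150): straight line of the TCP; rot=None keeps the orientation; feed is the mean speed in mm/s.
- arm.goto_joints(angles): joint-space move.
- arm.move_gripper(opening): finger opening in mm; the grip force is fixed at half the most; returns when the fingers have stopped.
- arm.pause(seconds).
- inverse_kinematics(position, orientation): joint angles nearest the present ones, or None.
- viewer.snapshot(name): name is "scene" or "top" or "wrist"; returns a dict with "image" (420x560x3 uint8, blue, green, red), "fx", "fy", "cx", "cy" (pixels), "view" (4x4, takes a point from world to camera coordinates); the wrist camera has in their place "hand_eye" (4x4, takes a point from camera to tool coordinates, whose origin is the TCP and whose axes are the flange's). Camera axes: x right, y down, z forward; pixel columns grow to the right and rows downward; lengths in mm; the calibration is good to about 2 mm. A picture is of the moment at which its call begins: read the wrist's pose just before it. There is no depth.
A pose or a line that the arm cannot do raises arm.Unreachable and nothing moves.
- order.close_job(): hands the job in; it is judged then, once.
Readings, each from a call of its own:
- status.read_time(): time.
- status.read_joint_pos(): joint angles.
- status.read_qvel(): joint speeds.
- status.read_joint_efforts(): joint torques, N m.
- status.read_ee_pos(): TCP position.
- status.read_tool_rot(): TCP orientation.
- status.read_force(): force on the tool from outside, world axes, zero at the start.
- status.read_moment(): the same for the moment, N m.
- status.read_finger_gap(): finger opening in mm.
- status.read_gripper_force(): force on a finger pad.
Only numpy, scipy, OpenCV 4.12 (cv2) and the standard library are available. Lean on these libraries where they do the work, as an engineer would, in place of code of your own. Each camera call takes 0.05 s, during which the arm holds its last target. There are 200 camera calls.

### The job

Zero the comparator: slide the metal master block nose first between the fence and the sprung feeler and press it firmly but gently (5 to 15 N) against the back stop, let go, and turn the dial's ring until its mark stands over the needle. Then draw the master out, lay it flat in the middle of the rubber mat, and slide the grey heel raise in instead, nose first, pressed against the stop in the same way, and leave it there with the ring as you set it. Do not push the feeler with the gripper, and leave the other things alone.

Things in the scene. Friction and masses are not known exactly. Their poses are not given: they have to be found in the camera images.
- gauge: Comparator that checks widths, fixed to the table, 245 x 90 mm, 120 mm high. Origin: on the table, under the slideway's centre line; x runs along the slideway from its mouth (-x) to the back stop, z up. Pieces slide on the anvil, 22 mm above the table. From x = -130 to -40 mm the anvil is a tongue only 24 mm wide (centred on y = 0), so fingers can pass down both sides of a piece lying on it.
- fence (a point): Near end of the straight fence, at the foot of its face, at x = -25, y = -18, z = 22 mm in the comparator's frame. The fence is 10 mm high, runs on along x past the stop, and its face looks to +y; the flank of a piece slides along it. Before this point it flares away to -y over 20 mm.
- pin_foot (a point): Point on the anvil below the feeler's pin as it stands when the master is home (x = 10, y = 23 mm in the comparator's frame). The pin is 10 mm thick, upright, from 5 to 38 mm above the anvil, on a 16 mm arm. An overhead arm (66 to 82 mm above the table) carries the feeler and the dial; nothing of it lies before x = -3 mm.
- stop: Back stop, rigid dark steel block 30 mm wide, 18 mm high, fixed on the anvil. Origin: foot of the middle of the face that the noses butt against, at x = 35, y = -3 mm in the comparator's frame. A piece that is home has its origin 65 mm before this face. Each piece must be pressed on it with more than 3 N for at least 0.2 s and never with more than 25 N.
- feeler (a joint): Angle of the sprung feeler and of the black needle on the same upright shaft, rad, clockwise seen from above, 0 = at rest, needle along the comparator's +x. Pieces push the pin aside to +y: about 0.38 with the master home, 0.51 with the heel raise. The pin presses with 3 to 5 N towards the fence. Sliding in takes some 4 to 10 N while the taper pushes the pin aside, then a drag of 1 to 4 N, more if the piece is pressed down or sideways.
- bezel (a joint): Angle of the dial's turnable ring (of its white mark), rad, clockwise seen from above, 0 = mark along the comparator's +x; range -0.5 to 2.5, starts between 0.85 and 1.5. Light friction (0.04 Nm); stays where it is left. Zeroed when it reads the same as the feeler with the master home.
- bezel_grip (a point): Centre of the dial's knurled ring, on its upright axis (x = 26, y = 23 mm in the comparator's frame, the feeler's too) at half its height (111 mm above the table). The ring is 58 mm in diameter, 14 mm high, free all round: the head under it is 44 mm across and all else there is lower than 82 mm. It can be gripped from above across its diameter.
- bezel_mark (a point): The white mark on the top of the ring, 25 mm from its axis.
- needle_tip (a point): Tip of the needle, 20 mm from the same axis, 114 mm above the table.
- master: Master block, plain aluminium, square tail, 130 mm long, 36 wide, 20 high, 0.24 kg. Origin: centre of its underside; x points to the nose, 65 mm ahead. Its +y flank tapers in by 9 mm over the last 18 mm to the nose. Starts lying on the tongue of the slideway, nose towards the feeler but not yet at it, 45 to 60 mm short of home. When home its origin is on the slideway's centre line.
- raise: Heel raise to be checked, rigid grey plastic, rounded at the tail (-x), 130 mm long, 38 wide, 20 high, about 0.12 kg. Origin: centre of its underside; x points to the nose, 65 mm ahead. Its +y flank tapers in by 9 mm over the last 18 mm to the nose. Starts flat on the table. When home its origin is 1 mm to +y of the slideway's centre line.
- mat: Black rubber mat, 170 x 100 x 4 mm, fixed flat on the table. Origin: centre of its underside, x along its length.
- tape: Bystander: roll of tape lying flat, 60 mm across, 25 mm high. Origin: centre of its underside.
- meter: Bystander: white glucose meter, 95 x 60 x 22 mm. Origin: centre of its underside.
- pen: Bystander: pen, 140 mm long, 11 mm thick. Origin: centre of its underside.
- sanitizer: Bystander: white bottle, 60 mm across, 160 mm high. Origin: centre of its underside.
- wipes: Bystander: canister, 84 mm across, 160 mm high, red lid. Origin: centre of its underside.
- carton: Bystander: carton 90 x 130 x 60 mm. Origin: centre of its underside.
- swabs: Bystander: open glass jar, 90 mm across, 70 mm high. Origin: centre of its underside.
There are look-alikes about, which are no part of the job. Several things have the shape of the mat; the one meant has the colours described above.

How it is judged:
By the outcome, as a careful person would: the job done as asked, in the order asked, and still so for the second after the job is handed in, with the robot touching nothing.
It also fails if it takes over 72 s, if anything falls off the work surface, if the arm or the gripper's body presses on something with over 40 N, if the wrist force passes 120 N, or if a joint passes its speed limit or range.

## Working session

There is one attempt and no reset: what is moved stays moved. The work goes in short steps, each a Python script; the robot and the scene stay as the last script left them, time stands still between calls to the robot, and variables do not carry over. Pictures are saved under pics/ and viewed, at most 12 in all, crops included, and the job is handed in when it is done.

```bash
mkdir -p pics; python3 - <<'E'
from rig import viewer,status
import cv2,pickle,numpy as np
print(status.read_time(),status.read_tool_rot(),status.read_force())
for n in("top","scene"):
    s=viewer.snapshot(n);cv2.imwrite(f"pics/{n}0.png",s["image"]);pickle.dump(s,open(n+".pkl","wb"))
    print(n,s["fx"],s["fy"],s["cx"],s["cy"],np.round(s["view"],3).tolist())
print(np.round(viewer.snapshot("wrist")["hand_eye"],3).tolist(),status.read_time())
E
```

```text
0.0 [ 1.09881591e-03  9.89140666e-01 -1.46967752e-01 -1.22606576e-04] [-0.2122778   0.37780171 -1.21398375]
top 407.76374504293835 407.76374504293835 273.34514492579297 204.74026616436225 [[-0.028, -1.0, 0.004, 6.03], [-0.996, 0.027, -0.088, 542.864], [0.088, -0.007, -0.996, 1164.337], [0.0, 0.0, 0.0, 1.0]]
scene 444.59797528884184 444.59797528884184 278.87514581840446 206.11014411816717 [[-0.299, 0.954, -0.001, 163.764], [0.617, 0.193, -0.763, -246.106], [-0.728, -0.229, -0.647, 1554.902], [0.0, 0.0, 0.0, 1.0]]
[[-0.001, -0.949, -0.316, 80.925], [1.0, -0.001, -0.0, 0.0], [-0.0, -0.316, 0.949, -125.622], [0.0, 0.0, 0.0, 1.0]] 0.15
```

View pics/top0.png

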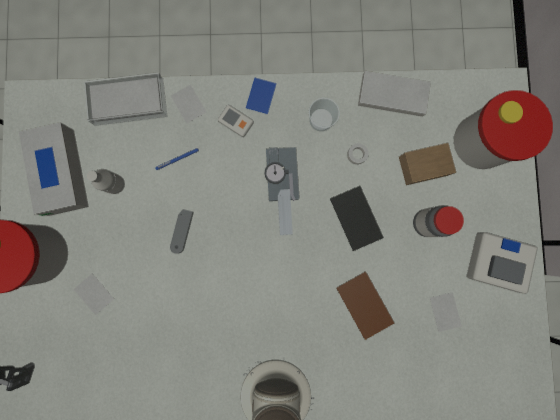

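View pics/scene0.png

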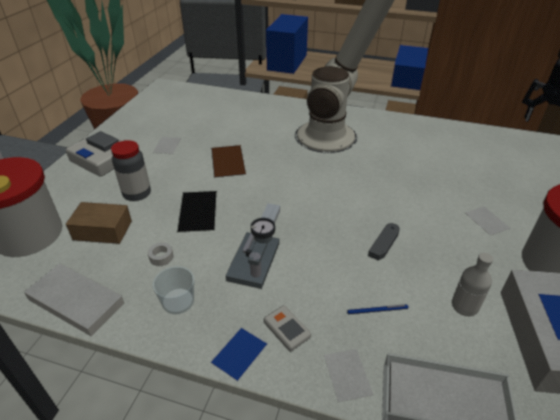

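Candidates: 
- Mat: black (357,218), brown (365,305) and blue (261,95). I choose the black one.
- Master: the light block on the tongue at (285,212). 
- Raise: the grey piece at (181,231), with its rounded tail apparently at the lower end.
- Gauge: at (282,175), with its mouth towards the robot.

Next I take closer wrist views of all of them.

```bash
cat > h.py <<'E'
from rig import arm,inverse_kinematics,viewer,order,status
import numpy as np,cv2,pickle
from scipy.spatial.transform import Rotation as R
def quat(yaw):  # tool down, tool x at world yaw
    return [0,np.cos(yaw/2),np.sin(yaw/2),0]
def toolT():
    q=np.array(status.read_tool_rot());T=np.eye(4)
    T[:3,:3]=R.from_quat(q[[1,2,3,0]]).as_matrix();T[:3,3]=status.read_ee_pos();return T
def snap(n,f=None):
    T=toolT();s=dict(viewer.snapshot(n))
    s["c2w"]=T@s["hand_eye"] if n=="wrist" else np.linalg.inv(s["view"])
    if f: cv2.imwrite(f"pics/{f}.png",s["image"]);pickle.dump(s,open(f+".pkl","wb"))
    return s
def ray(s,uv,z):
    C=s["c2w"] if "c2w" in s else np.linalg.inv(s["view"])
    uv=np.atleast_2d(np.array(uv,float))
    d=np.c_[(uv[:,0]-s["cx"])/s["fx"],(uv[:,1]-s["cy"])/s["fy"],np.ones(len(uv))]@C[:3,:3].T
    return C[:3,3]+d*((z-C[2,3])/d[:,2])[:,None]
def proj(s,P):
    P=np.atleast_2d(P);c=(np.c_[P,np.ones(len(P))]@np.linalg.inv(s["c2w"]).T)
    return np.c_[c[:,0]/c[:,2]*s["fx"]+s["cx"],c[:,1]/c[:,2]*s["fy"]+s["cy"]]
E
python3 - <<'E'
from h import *
s=pickle.load(open("top.pkl","rb"))
for n,uv,z in(("dial",(275,173),118),("tail",(285,235),42),("mat",(357,218),4),("raiseR",(175,250),20),("raiseN",(186,211),20)):print(n,ray(s,uv,z).round())
d,t=ray(s,(275,173),118)[0],ray(s,(285,235),42)[0]
rz=(ray(s,(175,250),20)+ray(s,(186,211),20))[0]/2
# gauge view
print(inverse_kinematics([d[0]-70,d[1]-20,260],quat(0)))
arm.move_ptp([rz[0]-20,rz[1],260],quat(0));snap("wrist","w_raise")
print(status.read_time())
arm.move_ptp([d[0]-70,d[1]-20,260],quat(0));snap("wrist","w_gauge")
print(status.read_time(),status.read_force())
a=cv2.imread("pics/w_raise.png");b=cv2.imread("pics/w_gauge.png")
cv2.imwrite("pics/both.png",cv2.resize(np.hstack([a,b]),(800,300)))
E
```

```text
dial [[620. -15. 118.]]
tail [[454. -40.  42.]]
mat [[ 498. -255.    4.]]
raiseR [[420. 279.  20.]]
raiseN [[532. 246.  20.]]
[ 0.22995237  0.25151145 -0.15562959  0.         -1.16365529  1.34084396]
1.7917
3.0333 [-0.10321306 -0.3164512  -0.37982901]
```

View pics/w_gauge.png

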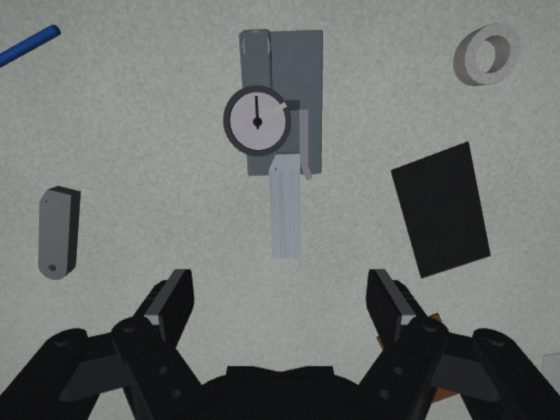

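View pics/w_raise.png

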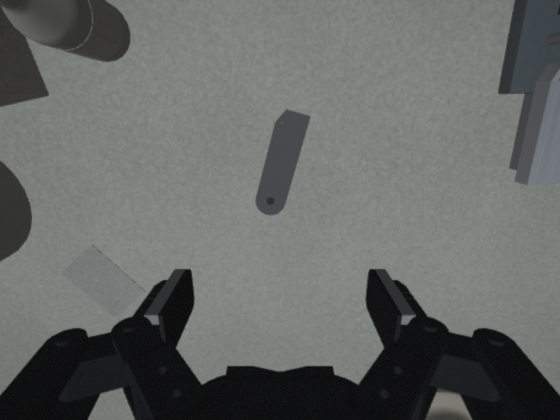

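The wrist view shows:
- Dial centre at (257,121), with the mark at about (284,104).
- Master from its tail at (286,257) to its nose at (288,155), and the base's right edge at u≈322.
- Raise with its taper on the left, nose at (298,112) and rounded tail at (270,213). This is the one described.
- Black mat at (440,210), which is the right colour.

Next I extract numbers from these.

```bash
python3 - <<'E'
from h import *
s=pickle.load(open("w_gauge.pkl","rb"));im=s["image"];g=cv2.cvtColor(im,cv2.COLOR_BGR2GRAY)
def sub(gr,u0,u1,v,sign=0):  # strongest horizontal edge
    r=np.gradient(cv2.GaussianBlur(gr,(3,3),0)[v].astype(float));r=r*(sign if sign else 1) if sign else abs(r)
    i=u0+np.argmax(r[u0:u1]);a,b,c=r[i-1],r[i],r[i+1];return i+(a-c)/(2*(a-2*b+c)+1e-9)
def edge(u0,u1,vs,z,sign=0):
    P=ray(s,[(sub(g,u0,u1,v,sign),v) for v in vs],z);l=cv2.fitLine(P[:,:2].astype(np.float32),cv2.DIST_HUBER,0,.01,.01).ravel()
    l=l*np.sign(l[0]) if 0 else l
    if l[0]<0:l[:2]*=-1
    return l,np.arctan2(l[1],l[0])
print("base R",edge(314,330,range(40,165,5),22))
print("master L",edge(262,278,range(190,252,4),42)," R",edge(293,308,range(190,252,4),42))
c=cv2.HoughCircles(cv2.medianBlur(g,3),cv2.HOUGH_GRADIENT,1,50,param1=100,param2=20,minRadius=28,maxRadius=40)
print(c); 
for q in c[0]: print(ray(s,q[:2],118).round(1), ray(s,[(q[0]-q[2],q[1]),(q[0]+q[2],q[1])],118).round(1))
print("tail",ray(s,(286,257.5),42))
col=cv2.GaussianBlur(g,(3,3),0)[245:265,286];print(col)
# mat (black) in w_gauge
m=((im.max(2)<45)&(np.indices(g.shape)[0]<290)).astype(np.uint8)
n,l,st,ce=cv2.connectedComponentsWithStats(m)
for i in range(1,n):
    if st[i,4]>1500:
        ct=cv2.findContours((l==i).astype(np.uint8),0,2)[0][0].reshape(-1,2);P=ray(s,ct,4)[:,:2].astype(np.float32);print("mat",st[i],cv2.minAreaRect(P))
s=pickle.load(open("w_raise.pkl","rb"));im=s["image"];g=cv2.cvtColor(im,cv2.COLOR_BGR2GRAY)
sl=g[90:230,230:330];_,m=cv2.threshold(sl,0,1,cv2.THRESH_BINARY_INV+cv2.THRESH_OTSU)
ct=max(cv2.findContours(m,0,2)[0],key=cv2.contourArea).reshape(-1,2)+[230,90]
P=ray(s,ct,20)[:,:2].astype(np.float32);print("raise",cv2.minAreaRect(P))
b=pickle.load(open("w_gauge.pkl","rb"))["image"][20:290,200:360]
cv2.imwrite("pics/crop.png",np.hstack([cv2.resize(b,None,fx=2.2,fy=2.2,interpolation=2),cv2.resize(im[90:225,220:340],(480,594),interpolation=2)[:, :440]])[:,:790])
E
```

```text
base R (array([ 9.9951267e-01,  3.1214973e-02,  6.4184961e+02, -8.2261604e+01],
      dtype=float32), np.float32(0.031220047))
master L (array([ 9.9971920e-01,  2.3695353e-02,  5.0882693e+02, -2.2744579e+01],
      dtype=float32), np.float32(0.023697572))  R (array([ 9.9931782e-01,  3.6931392e-02,  4.9576157e+02, -5.9628567e+01],
      dtype=float32), np.float32(0.03693979))
[[[257.5 124.5  31.6]]]
[[620.5 -15.5 118. ]] [[620.5  11.5 118. ]
 [620.5 -42.4 118. ]]
tail [[455.62805563 -42.46106799  42.        ]]
[141 141 141 141 141 141 141 141 141 141 141 141 143 148 152 153 152 152
 151 152]
mat [ 392  142   98  135 8653] ((500.2672424316406, -252.20285034179688), (166.84649658203125, 97.35159301757812), 21.541595458984375)
raise ((473.6429443359375, 263.1811218261719), (37.916709899902344, 129.4148712158203), 74.76313781738281)
```

View pics/crop.png

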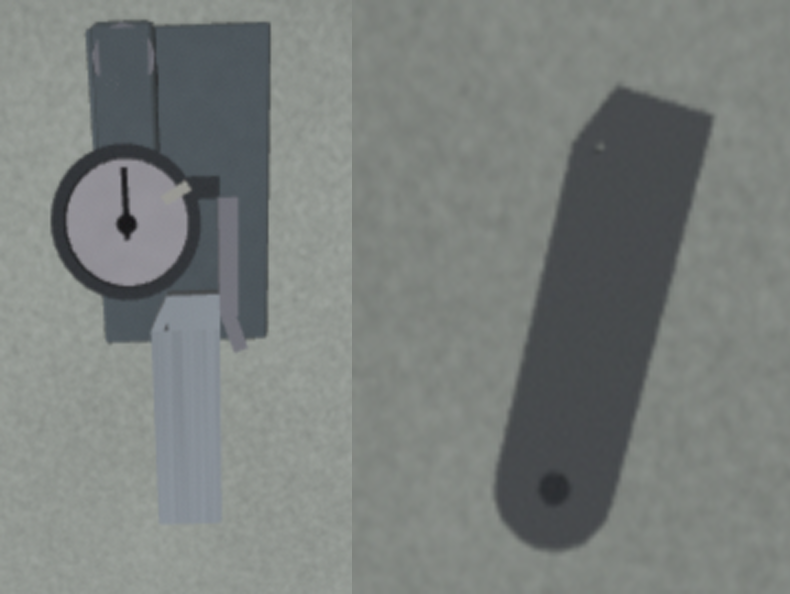

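Gauge origin is about (598,-39) with yaw 0.031. The raise is at (473.6,263.2), yaw -0.266, and the mat at (500,-252), yaw 0.376. I push the master in with shut fingers on its tail, so nothing is strained sideways.

```bash
cat >> h.py <<'E'
GY=0.031; G=np.array([598.2,-38.9])
def g2w(x,y,z):
    c,s_=np.cos(GY),np.sin(GY);return np.array([G[0]+c*x-s_*y,G[1]+s_*x+c*y,z])
gx=np.array([np.cos(GY),np.sin(GY),0])
def push(x0,z,y=0.,xmax=-98,half=11,target=8.):
    """push a tail from TCP gauge x0 (in contact or short of it) till force>target; log"""
    f0=np.array(status.read_force());log=[];x=x0
    F=lambda:float(-(np.array(status.read_force())-f0)@gx)
    while x<xmax:
        f=F();log.append((round(x,2),round(f,1)))
        if f>target and x>-116: break
        if f>18: break
        x+= (2.0 if x<-118 else 1.0 if x<-111.5 else .25)
        arm.move_straight(g2w(x,y,z),feed=40)
    return x,log,F
E
python3 - <<'E'
from h import *
q=quat(GY)
arm.move_gripper(0)
arm.move_ptp(g2w(-175,0,110),q);print(status.read_time())
arm.move_straight(g2w(-175,0,44),feed=150);arm.pause(.1)
f0=np.array(status.read_force())
arm.move_straight(g2w(-145,0,44),feed=100)
print(status.read_time(),status.read_ee_pos(),status.read_force(),f0)
x,log,F=push(-145,44)
print(log,status.read_time())
arm.pause(.35);print(F(),status.read_force()-f0,status.read_time(),status.read_ee_pos(),g2w(x,0,44))
E
```

```text
4.6083
5.75 [453.19714727 -43.40085841  44.2211835 ] [-0.57490581  0.14189606 -0.33102878] [-0.22934069  0.03901492  0.42846455]
[(-145, 0.0), (-143.0, -1.1), (-141.0, -1.2), (-139.0, -0.5), (-137.0, -0.1), (-135.0, -0.1), (-133.0, -0.7), (-131.0, -0.6), (-129.0, -0.6), (-127.0, -1.0), (-125.0, 0.5), (-123.0, 4.6), (-121.0, 7.1), (-119.0, 10.2), (-117.0, 13.7), (-116.0, 14.3), (-115.0, 13.6)] 9.75
13.525453971428146 [-13.83500433  -1.26817426   7.59939999] 10.1 [475.8711389  -44.06230394  42.8051599 ] [483.25525307 -42.46442903  44.        ]
```

```bash
python3 - <<'E'
from h import *
s=snap("wrist","w2");print(status.read_time(),np.array(status.read_tool_rot()).round(4),status.read_force())
t=snap("scene")["image"]; c=cv2.resize(t[185:295,205:305],(546,600),interpolation=2)
cv2.imwrite("pics/w2s.png",np.hstack([s["image"][0:420,150:400],cv2.resize(c,(382,420))]))
E
```

```text
10.15 [ 0.0012  0.9999  0.0143 -0.008 ] [-13.24801416   0.04565782   9.46441591]
```

View pics/w2s.png

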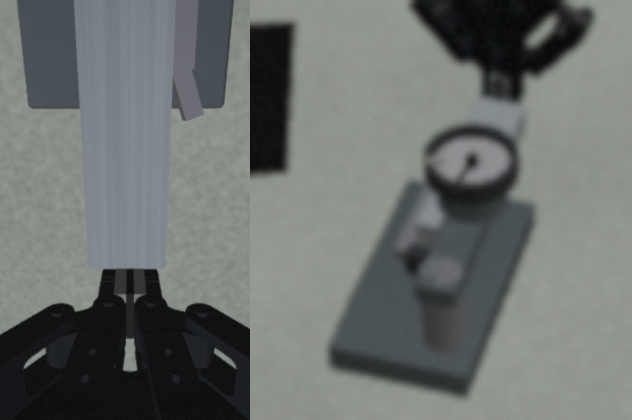

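The master's tail is at (278,268) in the full frame. The needle has barely moved, so the taper is just engaging. The arm is compliant, about 1.8 N/mm, and it sags and presses down on the piece. I relieve z and go on.

```bash
cat >> h.py <<'E'
def gpos():
    p=np.array(status.read_ee_pos());d=p[:2]-G;c,s_=np.cos(GY),np.sin(GY)
    return np.array([c*d[0]+s_*d[1],-s_*d[0]+c*d[1],p[2]])
def press(xc,zc,home,f0,y=0.,kz=6.,target=9.,fz_on=True,lim=40):
    """xc commanded gauge x, home = expected actual TCP gauge x at home"""
    log=[]
    for i in range(lim):
        f=np.array(status.read_force())-f0;F=-f@gx;p=gpos()
        log.append((round(xc,1),round(p[0],1),round(p[1],1),round(F,1),round(f[1],1),round(f[2],1),round(zc,1)))
        far=home-p[0]
        if far<3.5 and F>target: break
        if F>(22 if far>6 else 14): break
        lead=xc-p[0]
        xc+=1.5 if far>6 else .6
        if far<6 and lead>6 and F<target-3: xc+=.4
        if fz_on: zc=np.clip(zc+np.clip(f[2]/kz*.5,-.6,.6),42,50)
        arm.move_straight(g2w(xc,y,zc),feed=40)
    return xc,zc,log
E
python3 - <<'E'
from h import *
s=pickle.load(open("w2.pkl","rb"))
t=ray(s,(278,268),42)[0][:2]-G;tail=t@gx[:2];p=gpos();print("tail",tail,t, p)
home=p[0]+(-95-tail);print("home",home)
f0=np.array([-.23,.04,.43])
xc,zc,log=press(-115,44,home,f0)
print(*log,sep="\n");t0=status.read_time();arm.pause(.3);print(gpos(),status.read_force()-f0,t0)
E
```

```text
tail -111.60013440323632 [-111.52840135   -4.04316874] [-122.37103369   -1.3558011    42.8278985 ]
home -105.77089928777899
(-115, np.float64(-122.4), np.float64(-1.4), np.float64(12.8), np.float64(-0.8), np.float64(8.7), 44)
(-113.5, np.float64(-119.9), np.float64(-1.2), np.float64(10.0), np.float64(-0.8), np.float64(2.1), np.float64(44.6))
(-112.0, np.float64(-117.7), np.float64(-1.1), np.float64(7.4), np.float64(-0.7), np.float64(-0.8), np.float64(44.8))
(-110.5, np.float64(-115.5), np.float64(-1.0), np.float64(6.9), np.float64(-1.3), np.float64(-2.2), np.float64(44.7))
(-109.0, np.float64(-110.7), np.float64(-0.4), np.float64(3.7), np.float64(-1.1), np.float64(-1.0), np.float64(44.5))
(-108.4, np.float64(-108.6), np.float64(-0.1), np.float64(3.2), np.float64(-0.4), np.float64(-0.9), np.float64(44.4))
(-107.8, np.float64(-107.7), np.float64(0.0), np.float64(2.9), np.float64(-1.6), np.float64(-3.0), np.float64(44.4))
(-107.2, np.float64(-107.1), np.float64(0.0), np.float64(3.6), np.float64(-1.2), np.float64(-2.0), np.float64(44.1))
(-106.6, np.float64(-106.5), np.float64(0.0), np.f
[... 276 characters left out ...]
4(-1.2), np.float64(43.7))
(-104.8, np.float64(-106.3), np.float64(-0.3), np.float64(5.1), np.float64(-1.3), np.float64(-1.4), np.float64(43.6))
(-104.2, np.float64(-106.2), np.float64(-0.3), np.float64(5.3), np.float64(-0.7), np.float64(-0.2), np.float64(43.5))
(-103.6, np.float64(-106.2), np.float64(-0.4), np.float64(7.5), np.float64(-0.5), np.float64(0.9), np.float64(43.5))
(-103.0, np.float64(-106.2), np.float64(-0.5), np.float64(8.6), np.float64(-0.1), np.float64(0.1), np.float64(43.5))
(-102.4, np.float64(-106.2), np.float64(-0.5), np.float64(9.8), np.float64(0.5), np.float64(2.2), np.float64(43.5))
[-106.19244521   -0.5086213    42.81700172] [-9.64962229 -0.47261916  1.47360787] 13.95
```

The master is home at about 9.7 N. I press slightly firmer, let go, and look at the dial.

```bash
cat >> h.py <<'E'
def dial(s):
    """needle & mark angle (cw in gauge frame) and axis position"""
    im=s["image"];g=cv2.cvtColor(im,cv2.COLOR_BGR2GRAY).astype(float)
    def grid(c,z,n=301,h=34):  # rectified patch at height z, gauge axes
        u=np.linspace(-h,h,n);X,Y=np.meshgrid(u,u)
        W=np.c_[c[0]+np.cos(GY)*X.ravel()-np.sin(GY)*Y.ravel(),c[1]+np.sin(GY)*X.ravel()+np.cos(GY)*Y.ravel(),np.full(X.size,z)]
        P=proj(s,W).astype(np.float32)
        return X,Y,cv2.remap(g.astype(np.float32),P[:,0].reshape(n,n),P[:,1].reshape(n,n),cv2.INTER_CUBIC)
    c=g2w(26,23,0)[:2]
    for _ in range(4):
        X,Y,I=grid(c,114);r=np.hypot(X,Y)
        t=(np.percentile(I[r<19],5)+np.percentile(I[r<19],70))/2
        m=((I<t)&(r<15)).astype(np.uint8)
        D=cv2.distanceTransform(m,cv2.DIST_L2,5);w=D>D.max()*.6
        dx,dy=X[w].mean(),Y[w].mean();c=c+np.array([np.cos(GY)*dx-np.sin(GY)*dy,np.sin(GY)*dx+np.cos(GY)*dy])
    X,Y,I=grid(c,114);r=np.hypot(X,Y);w=(I<t)&(r>9)&(r<18.5)
    nd=-np.arctan2(Y[w].mean(),X[w].mean())
    X2,Y2,J=grid(c,118);r=np.hypot(X2,Y2);b=(r>22.5)&(r<27.5)
    tt=(np.percentile(J[b],99.5)+np.median(J[b]))/2;w2=b&(J>tt)
    mk=-np.arctan2(Y2[w2].mean(),X2[w2].mean())
    return c,nd,mk,(w.sum(),w2.sum(),np.hypot(X[w].mean(),Y[w].mean()),np.hypot(X2[w2].mean(),Y2[w2].mean())),np.hstack([I,J])
E
python3 - <<'E'
from h import *
f0=np.array([-.23,.04,.43])
arm.move_straight(g2w(-100.6,0,43.9),feed=20);arm.pause(.3);print(gpos(),status.read_force()-f0)
arm.move_straight(g2w(-135,0,45),feed=120)
arm.move_straight(g2w(-135,0,160),feed=300)
arm.move_ptp(g2w(-25,18,210),quat(GY));arm.pause(.1)
s=snap("wrist","w3");c,n,m,i,I=dial(s);print("axis",c,g2w(26,23,0),"needle",n,"mark",m,i,status.read_time())
I=np.clip(I,0,255).astype(np.uint8)
cv2.imwrite("pics/w3v.png",np.hstack([cv2.resize(s["image"],(400,300)),cv2.resize(cv2.merge([I]*3),(400,200),interpolation=2)[:, :] if 0 else np.vstack([cv2.resize(cv2.merge([I]*3),(400,200)),np.zeros((100,400,3),np.uint8)])]))
E
```

```text
[-106.11169591   -0.74245653   42.85858871] [-12.20260335   1.00636261   3.02589772]
axis [622.82043078 -14.86744376] [623.47462219 -15.1051797    0.        ] needle 0.374999570217897 mark 0.37404563147719283 (np.int64(435), np.int64(2424), np.float64(13.810973617075385), np.float64(14.23660366992481)) 16.475
```

View pics/w3v.png

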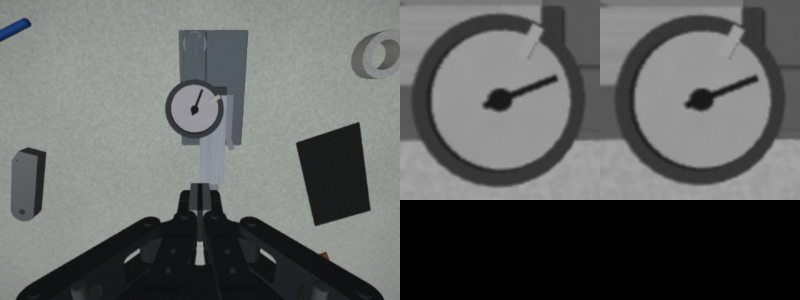

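The rectified view shows the needle at 0.375 and the mark at about 1.0 rad. My band caught the dial's rim, so I correct that and turn the ring.

```bash
sed -i 's/b=(r>22.5)&(r<27.5)/b=(r>25.6)\&(r<28)/' h.py; python3 - <<'E'
from h import *
c,n,m,i,I=dial(pickle.load(open("w3.pkl","rb")));print(n,m,i)
assert .8<m<1.55 and i[3]>24
d=m-n;y0=GY-.3
arm.move_gripper(85)
arm.move_ptp([c[0],c[1],165],quat(y0))
arm.move_straight([c[0],c[1],109],feed=120)
arm.move_gripper(50);print("gap",status.read_finger_gap(),status.read_force(),gpos(),status.read_time())
k=4
for j in range(1,k+1): arm.move_straight([c[0],c[1],109],quat(y0+d*j/k),feed=150)
arm.pause(.1);q=status.read_tool_rot();print("yaw",2*np.arctan2(q[2],q[1]),y0+d,status.read_moment(),status.read_force(),status.read_time())
arm.move_gripper(85)
arm.move_straight([c[0],c[1],165],feed=200)
arm.move_ptp(g2w(-25,18,210),quat(GY));arm.pause(.1)
s=snap("wrist","w4");c,n,m,i,I=dial(s);print(n,m,i,c,status.read_time())
cv2.imwrite("pics/w4v.png",np.clip(I,0,255))
E
```

```text
0.374999570217897 1.0742216733228283 (np.int64(435), np.int64(200), np.float64(13.810973617075385), np.float64(26.78845318457604))
gap 56.1504638075916 [-2.28601985 -0.16904092  6.21805115] [ 25.8837674   23.12798047 110.77363303] 18.6417
yaw 0.4309427104038214 0.43022210310493125 [ 0.02284931  0.57495754 -0.01184289] [-2.46370387  0.55675234  6.23581035] 20.0417
0.3737810408728922 0.36810402531977315 (np.int64(342), np.int64(194), np.float64(12.718521523250766), np.float64(26.78361586650098)) [622.81329802 -14.87264556] 21.5[ WARN:0@11.960] global loadsave.cpp:1063 imwrite_ Unsupported depth image for selected encoder is fallbacked to CV_8U.
```

View pics/w4v.png

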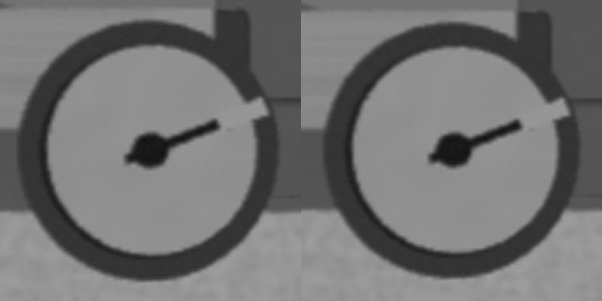

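The mark stands over the needle (0.368 against 0.374). Now I draw the master out and lay it on the mat.

```bash
python3 - <<'E'
from h import *
q=quat(GY)
arm.move_gripper(62)
arm.move_ptp(g2w(-66,0,110),q)
arm.move_straight(g2w(-66,0,39),feed=150)
arm.pause(.05);f0=np.array(status.read_force())
arm.move_gripper(25);print("gap",status.read_finger_gap(),status.read_gripper_force(),status.read_force()-f0,gpos(),status.read_time())
p=gpos()
arm.move_straight(g2w(-126,p[1],39.5),feed=80);print(status.read_force()-f0,gpos())
arm.move_straight(g2w(-126,p[1],110),feed=200)
my=.376;M=np.array([500.3,-252.2]);off=-36
t=M+off*np.array([np.cos(my),np.sin(my)])
arm.move_ptp([t[0],t[1],80],quat(my));arm.pause(.1);f1=np.array(status.read_force())
arm.move_straight([t[0],t[1],27],feed=120)
z=27
while z>19.5:
    f=(np.array(status.read_force())-f1)[2]
    if f>3: break
    z-=1;arm.move_straight([t[0],t[1],z],feed=40)
print("z",z,f,status.read_ee_pos(),status.read_time())
arm.move_gripper(62)
arm.move_straight([t[0],t[1],120],feed=200);print(status.read_time())
s=snap("wrist","w5");t=snap("top")
cv2.imwrite("pics/w5v.png",np.hstack([s["image"][:, 60:500],cv2.resize(t["image"][130:290,230:430],(350,280),interpolation=2)[:280].repeat(1,0) if 0 else cv2.copyMakeBorder(cv2.resize(t["image"][130:290,230:430],(350,280)),0,140,0,0,0)]))
E
```

```text
gap 34.61566151830864 61.18117690086365 [-0.68865253  0.86835497  6.08586597] [-65.15445378   0.13778968  40.41083559] 23.4
[-0.98775926  1.08239146  8.21428252] [-125.79525747    0.28076997   40.37734731]
z 22 3.8470170849939813 [ 466.94971219 -265.47127981   22.44081942] 27.6417
28.6667
```

View pics/w5v.png

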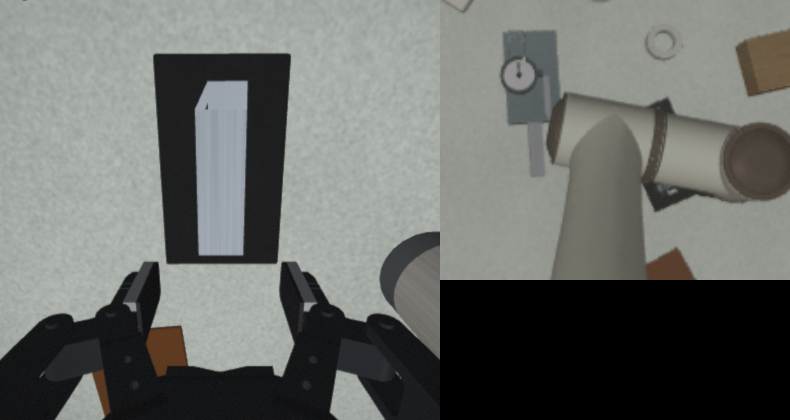

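The master lies flat on the mat, with its top face from about (281,255) to (287,82) in the full frame. I check the centring in numbers, because it looks close to the near edge.

```bash
python3 - <<'E'
from h import *
s=pickle.load(open("w5.pkl","rb"))
a,b=ray(s,[(281,255.5),(287.5,81)],24)[:,:2]
mt=ray(s,[(214,54),(350,54.5),(337,263.5),(227,263)],4)[:,:2]
print("master",a,b,(a+b)/2,np.linalg.norm(b-a));print("mat",mt.mean(0),mt.round(1))
u=np.array([np.cos(.376),np.sin(.376)]);d=(a+b)/2-mt.mean(0);print("off along",d@u,"across",d@[-u[1],u[0]])
E
```

```text
master [ 438.13379254 -277.07328329] [ 561.02851398 -233.24522902] [ 499.58115326 -255.15925615] 130.47609321559173
mat [ 499.86056831 -253.63081452] [[ 560.1 -177.3]
 [ 595.4 -268.2]
 [ 439.7 -330.3]
 [ 404.2 -238.7]]
off along -0.8211434858641592 across -1.319064052275904
```

Centring is within about 1.5 mm. Next I fetch the raise, lay it on the tongue and push it home.

```bash
python3 - <<'E'
from h import *
ry=-.266;O=np.array([473.6,263.2]);t=O-36*np.array([np.cos(ry),np.sin(ry)])
arm.move_gripper(70)
arm.move_ptp([t[0],t[1],90],quat(ry))
arm.move_straight([t[0],t[1],19.5],feed=150)
arm.move_gripper(25);print("gap",status.read_finger_gap(),status.read_gripper_force(),status.read_force(),status.read_ee_pos(),status.read_time())
arm.move_straight([t[0],t[1],130],feed=250)
arm.move_ptp(g2w(-150,2,120),quat(GY))
s=snap("wrist","w6")
arm.move_straight(g2w(-128,2,70),feed=200);arm.pause(.1);f1=np.array(status.read_force())
arm.move_straight(g2w(-128,2,46),feed=120)
z=46
while z>38:
    f=(np.array(status.read_force())-f1)[2]
    if f>2.5: break
    z-=.8;arm.move_straight(g2w(-128,2,z),feed=40)
print("z",z,f,gpos(),status.read_time())
arm.move_gripper(62)
arm.move_straight(g2w(-128,2,105),feed=200);s2=snap("wrist","w7");print(status.read_time())
cv2.imwrite("pics/w67.png",np.hstack([s["image"][:,90:480],s2["image"][:,90:480]]))
E
```

```text
gap 36.69193990969859 61.430842503905296 [-0.91018617 -0.45348197  6.61250925] [439.53072566 273.36511412  20.82088347] 31.975
z 42.000000000000014 7.142986496755928 [-127.85460722    2.01590041   42.77220346] 35.9417
36.825
```

View pics/w67.png

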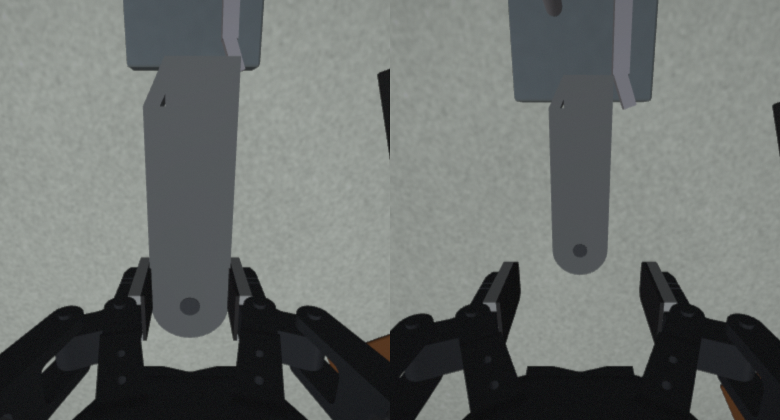

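The raise lies straight on the tongue: nose at about (672,75), tail at (670,272), fence clear. Now I push it home.

```bash
python3 - <<'E'
from h import *
q=quat(GY)
arm.move_straight(g2w(-185,0,105),feed=250)
arm.move_gripper(0)
arm.move_straight(g2w(-185,0,44.5),feed=150);arm.pause(.1)
f0=np.array(status.read_force())
arm.move_straight(g2w(-137,0,44.5),feed=80)
xc,zc,log=press(-137,44.5,-106.2,f0,target=10,lim=60)
for l in log: print(*l)
arm.pause(.3);print(gpos(),status.read_force()-f0,xc,zc,status.read_time())
E
```

```text
-137 -137.5 -0.1 0.7 -1.2 0.7 44.5
-135.5 -135.7 -0.0 0.0 -0.5 -0.5 44.6
-134.0 -134.0 0.0 1.4 -1.4 0.7 44.5
-132.5 -132.4 0.0 1.5 -1.1 0.1 44.6
-131.0 -130.8 0.0 1.7 -1.7 -0.1 44.6
-129.5 -129.4 0.0 0.4 -0.5 0.2 44.6
-128.0 -129.0 -0.2 4.3 -1.3 2.5 44.6
-126.5 -128.7 -0.4 6.2 -0.2 4.4 44.8
-125.0 -128.5 -0.6 7.4 -0.6 4.5 45.2
-123.5 -128.3 -0.8 10.7 -1.2 4.4 45.5
-122.0 -128.2 -1.0 12.3 0.2 5.1 45.9
-120.5 -127.6 -1.3 12.7 -0.1 4.3 46.3
-119.0 -125.6 -1.2 9.5 -2.3 0.3 46.7
-117.5 -123.2 -1.1 9.6 -2.1 -0.5 46.7
-116.0 -121.1 -1.0 8.1 -2.4 -0.1 46.7
-114.5 -119.3 -1.0 8.7 -1.8 0.0 46.7
-113.0 -117.7 -1.0 8.2 -1.5 -0.3 46.7
-111.5 -116.0 -1.0 7.8 -2.0 0.4 46.6
-110.0 -112.1 -0.5 4.8 -2.1 -0.3 46.7
-109.4 -109.5 -0.1 4.4 -1.8 0.6 46.6
-108.8 -108.7 0.0 4.3 -2.0 -0.1 46.7
-108.2 -108.1 0.0 4.4 -2.0 -0.6 46.7
-107.6 -107.5 -0.0 3.9 -1.1 -0.3 46.6
-107.0 -106.9 0.0 4.4 -2.8 -0.5 46.6
-106.4 -106.3 -0.0 4.9 -2.1 -0.8 46.6
-105.8 -106.2 -0.1 5.7 -2.0 -0.8 46.5
-105.2 -106.2 -0.2 7.1 -2.4 0.1 46.4
-104.6 -106.1 -0.3 6.8 -2.1 -1.0 46.4
-104.0 -106.1 -0.4 7.4 -2.0 -0.3 46.4
-103.4 -106.1 -0.4 8.1 -1.4 0.4 46.3
-102.8 -106.1 -0.5 9.3 -1.6 -0.4 46.4
-102.2 -106.0 -0.6 9.8 -2.9 -0.3 46.3
-101.6 -106.0 -0.7 11.0 -1.5 0.4 46.3
[-106.00186117   -0.6801367    45.0113322 ] [-9.81718237 -2.08142978 -0.27334792] -101.60000000000008 46.31035125388969 47.5083
```

```bash
python3 - <<'E'
from h import *
arm.move_straight(g2w(-100.1,0,46.3),feed=20);arm.pause(.4);print(gpos(),status.read_force())
arm.move_straight(g2w(-140,0,47),feed=120)
arm.move_straight(g2w(-140,0,160),feed=300)
arm.move_ptp(g2w(-25,18,210),quat(GY));arm.pause(.1)
s=snap("wrist","w8");c,n,m,i,I=dial(s);print(n,m,i,status.read_time())
cv2.imwrite("pics/w8v.png",np.hstack([s["image"],cv2.copyMakeBorder(cv2.resize(I[:,:301],(230,230)),0,190,0,0,0)[...,None].repeat(3,2).astype(np.uint8)]))
E
```

```text
[-105.92623446   -0.91049968   44.69257173] [-11.57674224  -0.7791731    1.50719491]
0.4970001653552275 0.3669521784199088 (np.int64(404), np.int64(184), np.float64(13.242968698771776), np.float64(26.734093552246748)) 49.8917
```

View pics/w8v.png

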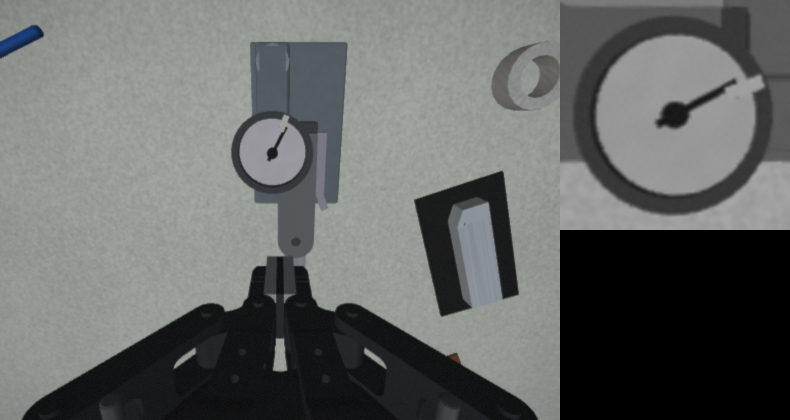

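The raise is home, with the needle at 0.497 and the ring unmoved at 0.367. The master lies on the black mat at (475,250), and the gripper touches nothing. I hand in.

```bash
python3 -c "
from rig import order;print(order.close_job())"
```

```text
the job is handed in; nothing more can be done
None
```

The job is handed in after about 50 s: ring set to the master within about 0.006 rad, master flat in the middle of the black mat, heel raise pressed home against the stop with about 11.5 N at the wrist, and the ring left as set.

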